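# Slide a whetstone under the sprung hold-down flap of its holder

### The job

The whetstone lies in the lane of the bench stone holder, outside the yellow sprung flap. Press the red lever down with one fingertip to hold the flap up and, keeping it up, push the stone along the lane under the flap with the other fingertip until it is home against the end stop; only then let the lever go so that the flap comes down on the stone. Only press and push: do not lift or tip the stone, and leave the other things on the bench where they are.

Things in the scene. Friction and masses are not known exactly. Their poses are not given: they have to be found in the camera images.
- holder: Green base plate fixed to the bench, 4 mm thick. Origin: on the bench under the middle of the end stop's face. x: along the lane, from its open end to the stop (the stone is pushed to +x); y: to the side of the red lever; z up. In this frame (mm): plate x -295 to 20, y -42 to 122; lane floor z 4; two rails at y 24.5 to 34.5 and -24.5 to -34.5, x -235 to 0, top z 12.
- stop_face (a point): Middle of the end stop's face, 15 mm above the bench, at holder x 0; the stop is a dark steel bar 69 mm wide, top at z 26 mm.
- flap_hinge (a point): Middle of the flap's hinge axis, parallel to the holder's x axis, at x -40, y 50, z 24 mm. Two posts carry it (y 40 to 60, x -77 to -67 and -13 to -3 mm, top z 34). With the flap up, its edge reaches about 100 mm high over the lane at x -55 to -15 mm.
- flap (a joint): Angle (rad) of the sprung yellow flap and its red lever, one rigid part: 0 = shut (flap level, foot 4 mm above the lane floor), 0.8 = fully up at its stop. A spring shuts it: about 3 N on the lever starts it, about 7 N holds it fully up. Above 0.65 it clears the stone well; let down, it rests on the stone's top at about 0.53.
- flap_foot (a point): Middle of the underside of the flap's foot (yellow with black rubber sole), which blocks the lane while shut: holder x -45 to -15 mm, 16 mm wide (y -8 to 8 at rest).
- lever_pad (a point): Middle of the upper face of the red lever, a flat bar 270 mm long parallel to the lane (holder x -290 to -20 mm), 60 wide, 4 thick. At rest it slopes up away from the lane: inner edge y 62, z 23, outer edge y 104, z 67. Pressed fully down it lies level: y 58 to 118, upper face z 15 over all its length, so a fingertip can slide along it. Press it at y 78 to 95.
- stone: Whetstone 130 mm long (its x), 45 wide (y), 28 high, brick-red below, cream on top, 0.25 to 0.5 kg. Origin: centre of its underside; x towards the end stop. It starts on the lane floor between the rails (2 mm play each side), its front 10 to 40 mm short of the flap's foot; its top is 32 mm above the bench.
- stone_front (a point): Centre of the stone's end face towards the end stop (to be brought against it).
- stone_rear (a point): Centre of the stone's other end face, the one to push on; 18 mm above the bench.
- spare_stone: Bystander: dark grey spare stone 110 x 40 x 22 mm lying beside the holder. Origin: centre of its underside.
- knife: Bystander: knife lying flat, 220 mm long, dark wooden handle, 18 mm high, on the lever's side of the holder. Origin: centre of its underside.
- ferrule: Bystander: brass ring 44 mm across, 25 mm high, beyond the holder's end stop. Origin: centre of its underside.
- oil_bottle: Bystander: amber bottle 52 mm across, 120 mm high. Origin: centre of its underside.
- water_bowl: Bystander: terracotta bowl 110 mm across, 45 mm high. Origin: centre of its underside.
- wedge_block: Bystander: wooden block 70 x 45 x 50 mm. Origin: centre of its underside.
- brass_cap: Bystander: brass finial cap 60 mm across, 55 mm high. Origin: centre of its underside.

How it is judged:
By the outcome, as a careful person would: the job done as asked, in the order asked, and still so for the second after the job is handed in, with the robot touching nothing.
It also fails if it takes over 40 s, if anything falls off the work surface, if the arm or the gripper's body presses on something with over 40 N, if the wrist force passes 120 N, or if a joint passes its speed limit or range.

### The arm

A 6-joint arm with a two-finger parallel gripper is mounted at the origin on the work surface. World frame = base frame: x ahead of the robot, y to its left, z up, the work surface at z = 0. Lengths are in mm, angles in rad, forces in N, time in s.
With the tool pointing down it reaches from about 350 to 975 mm from the base axis. Payload 7.1 kg.
Tool frame: the origin (TCP) lies between the finger pads; the fingertips stand 14 mm ahead of it and the grasp point (between the pads) lies 5 mm behind it; z points along the fingers, y is the direction in which the jaws open and shut (so a half turn about z gives the same grasp; the last joint's range is limited). The gripper opens to 88 mm and grips with 3 to 60 N. Pads are 20 mm wide; open, the fingers measure 115 mm over their backs; the gripper's body (75 mm by 178 mm) begins 61 mm behind the grasp point.
Start: joints at [1.111, 0.423, 1.63, -0, 1.089, -0.019], TCP at [266.632, 565.254, 236.675] pointing down, gripper open.
Joint ranges: [-3, 3], [-0.9, 2.11], [0.09, 2.58], [-1.31, 4.45], [0.11, 2.69], [-2.54, 2.54]. Speed limits (rad/s): [2.39, 2.39, 3.01, 3.14, 3.14, 3.14].

### API

Orientations are given as a rotation vector (axis times angle).
In Python, from workcell import get_obs, get_image, calibration, close_job, regions_of, place_of gives the robot as it stands.
- The arm moves only by the tool move_arm, never from a script. Its argument "deltas" is a list of rows, each a list of 5 numbers: the closure in counts, from 0 (fully open) to 255 (shut), then the shift along the tool's x, y, z in m, then the turn about the tool's z in rad. In form: [[grip, x, y, z, roll], ...]. A call has 1 to 5 rows; each row is the pose to reach, as a shift and turn from the pose commanded when the call began, along the tool's axes at that moment; what a row does not reach only later rows make up. A row lasts 1/12 s, in which the tool goes at most 41.7 mm and 7.16 degrees, less where a joint would pass 70% of its speed; a pose out of reach is approached as far as the arm can. A call with a gripper value outside its range is refused whole. The fingers move at their own pace and stop on an object; the grip force is fixed at half the most. Time passes only in rows, so rows that repeat a pose let the fingers close. It gives the time, the measured TCP pose, the force and the opening at its end, in the units of the state.
- get_obs(): the state, without advancing time (a new reading comes with each control period).
- get_image(name): name is "side" or "top" or "wrist"; returns the picture (420x560x3 uint8, blue, green, red); there is no depth.
- calibration(name): a dict with "intrinsics" (3x3 intrinsics, pixels), "world_to_cam" (4x4, takes a point from world to camera coordinates); the wrist camera has in their place "hand_eye" (4x4, takes a point from camera to tool coordinates, whose origin is the TCP and whose axes are the flange's). Camera axes: x right, y down, z forward; pixel columns grow to the right and rows downward; lengths in mm; the calibration is good to about 2 mm. A picture is of the moment at which its call begins: read the wrist's pose just before it. calibration takes no time and is no camera call.
- close_job(): hands the job in, once; it reports no verdict.
Trained networks look in the newest picture that a camera, given by its name, has taken for a name from the list of things; names that differ only in an ending like _2 or _b are one class to them, and where a whole thing is asked for, a point or a joint stands for the part that bears it (a point fixed in the world has none). Each returns a list of dicts, best first, with "conf" (0 to 1); they miss things now and then, are a little off and sometimes report something else, mostly with a low value. They report only what shows in the picture. A call takes as long as a camera call.
- regions_of(camera, name): "region" (420x560 bool, what is visible of it).
- place_of(camera, name): "location" ([x, y, z] in mm, in world coordinates, good to about 4 mm: a listed point, or the origin of a listed thing).
The state is a dict: "t": time; "qpos": joint angles; "qvel": joint speeds; "joint_torque": joint torques, N m; "ee_pos": TCP position; "orientation": TCP orientation; "ft_force": force on the tool from outside, world axes, zero at the start; "moment": the same for the moment, N m; "width": finger opening in mm.
Only numpy, scipy, OpenCV 4.12 (cv2) and the standard library are available. Lean on these libraries where they do the work, as an engineer would, in place of code of your own. Each camera call takes 0.05 s, during which the arm holds its last target.

## Working session

There is one attempt and no reset: what is moved stays moved. The work goes in short steps, Python scripts to look and compute and a tool call to move; the robot and the scene stay as the last step left them, time stands still between calls to the robot, and variables do not carry over. Pictures are saved under pics/ and viewed, and the job is handed in when it is done.

Besides the shell and the picture viewer there is one more tool, called after "Request:" as name(argument=value, ...) on one line, values as JSON. move_arm: Moves the arm, as the interface text tells. Its arguments: {"type":"object","properties":{"deltas":{"type":"array","items":{"type":"array","items":{"type":"number"}}}},"required":["deltas"]}

```bash
ls; mkdir -p pics; python3 - <<'E'
from workcell import *
import cv2
print(get_obs())
for n in ["side","top","wrist"]:
    cv2.imwrite(f"pics/{n}0.png",get_image(n))
    c=calibration(n); print(n,{k:v for k,v in c.items()})
for n in ["stop_face","flap_hinge","lever_pad","stone","stone_front","stone_rear","flap_foot","holder"]:
  for cam in ["top","side"]:
    r=place_of(cam,n)
    print(n,cam,[(round(d["conf"],2),[round(float(v),1) for v in d["location"]]) for d in r[:2]])
print(get_obs()["t"])
E
```

```text
pics
{'t': 0.0, 'qpos': array([ 1.11102484e+00,  4.23801867e-01,  1.63066091e+00,  1.56760121e-05,
        1.08862154e+00, -1.89952957e-02]), 'qvel': array([ 0.00062561,  0.00181131, -0.00132513,  0.00114757, -0.00010477,
        0.0016993 ]), 'joint_torque': array([-1.04837833e-03, -5.44618750e+01, -2.73665911e+01,  6.42639748e-02,
        2.28915538e-02, -9.56935173e-05]), 'ee_pos': array([266.38870017, 564.80708965, 235.93745197]), 'orientation': array([-6.86709099e-01, -3.06524437e+00,  2.27085041e-03]), 'ft_force': array([-0.01771342,  0.64537215,  0.87609151]), 'moment': array([ 0.06454331, -0.0182485 ,  0.02499463]), 'width': 87.92113900188922}
side {'intrinsics': array([[529.89620362,   0.        , 282.38502452],
       [  0.        , 529.89620362, 208.04060233],
       [  0.        ,   0.        ,   1.        ]]), 'world_to_cam': array([[ 8.21854801e-01, -5.69584037e-01, -1.13450789e-02,
        -5.11898791e+02],
       [-3.03921152e-01, -4.21511255e-01, -8.54377080e-01,
         2.53937225e+02],
       [ 4.81857468e-01,  7.05621915e-01, -5.19529685e-01,
         1.04223580e
[... 1355 characters left out ...]
25.9, 27.9])]
lever_pad top [(0.76, [585.4, 26.5, 43.5]), (0.72, [800.3, -60.4, 0.7])]
lever_pad side [(0.58, [585.1, 28.1, 49.3])]
stone top [(0.86, [597.0, -58.8, 9.1]), (0.32, [456.2, -441.1, -2.4])]
stone side [(0.93, [600.1, -56.9, 5.3])]
stone_front top [(0.65, [661.1, -71.3, 16.1]), (0.48, [592.2, -173.8, -1.7])]
stone_front side [(0.98, [664.8, -71.1, 24.8])]
stone_rear top [(0.79, [540.5, -51.0, 13.0])]
stone_rear side [(0.59, [536.8, -47.4, 18.0])]
flap_foot top [(0.63, [464.5, 430.0, -2.1])]
flap_foot side [(0.57, [699.0, -79.6, 5.5]), (0.17, [648.2, 108.5, -2.2])]
holder top [(0.57, [725.4, -79.3, 0.7])]
holder side [(0.77, [726.3, -83.4, 1.0]), (0.36, [661.4, -69.7, 24.7])]
0.95
```

View pics/top0.png

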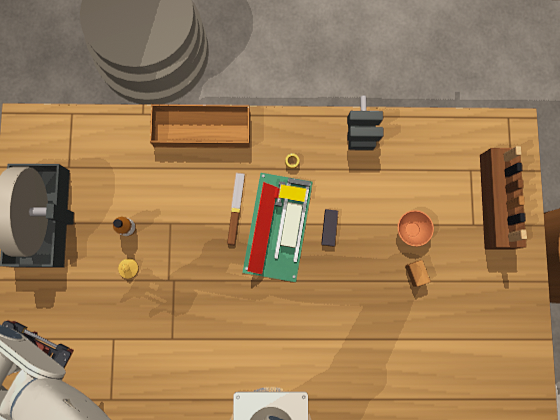

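View pics/side0.png

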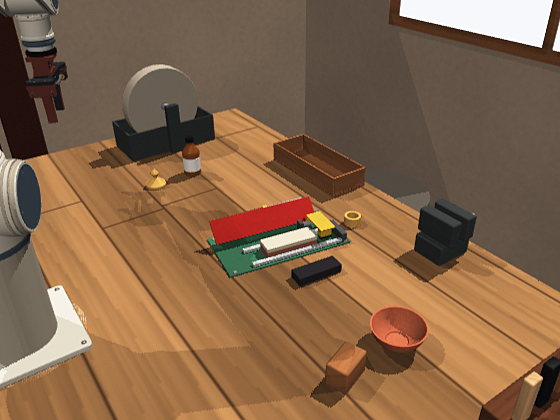

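The views show the holder near the table centre. The lane points away from the robot at about -10°, with the lever on its left, and the place estimates agree with the given geometry. Next I'll fit the holder frame and work out a hover pose.

```bash
cat > h.py <<'E'
import numpy as np, cv2
from scipy.spatial.transform import Rotation as Rn
from workcell import *
TH=-0.174; O=np.array([726.,-84.,0])
try:
    import json; d=json.load(open('frame.json')); TH=d['th']; O=np.array(d['o'])
except Exception: pass
def H2W(p,th=None,o=None):
    th=TH if th is None else th; o=O if o is None else np.array(o)
    c,s=np.cos(th),np.sin(th); p=np.atleast_2d(np.array(p,float))
    return (np.array([[c,-s,0],[s,c,0],[0,0,1]])@p.T).T+o
def W2H(p):
    c,s=np.cos(TH),np.sin(TH); return np.array([[c,s,0],[-s,c,0],[0,0,1]])@(np.array(p)-O)
def delta(goalH):
    ob=get_obs(); R=Rn.from_rotvec(ob['orientation']).as_matrix()
    d=R.T@(H2W(goalH)[0]-ob['ee_pos'])
    yt=R[:,1]; a=np.arctan2(yt[1],yt[0]); roll=-((TH+np.pi/2)-a)
    print('t',round(ob['t'],2),'ee_h',W2H(ob['ee_pos']).round(1),'d_mm',d.round(1),'roll',round(roll,4),'F',ob['ft_force'].round(1),'w',round(ob['width'],1))
def cam(n,ob=None):
    c=calibration(n); K=c['intrinsics']
    if n!='wrist': return K,c['world_to_cam']
    ob=ob or get_obs(); T=np.eye(4); T[:3,:3]=Rn.from_rotvec(ob['orientation']).as_matrix(); T[:3,3]=ob['ee_pos']
    return K,np.linalg.inv(T@c['hand_eye'])
def proj(K,E,P):
    P=np.atleast_2d(P); q=(E[:3,:3]@P.T).T+E[:3,3]; q=(K@q.T).T; return q[:,:2]/q[:,2:]
def overlay(img,K,E):
    def line(ps,col,closed=True):
        q=proj(K,E,H2W(ps)).round().astype(int); cv2.polylines(img,[q.reshape(-1,1,2)],closed,col,1)
    line([(-295,-42,4),(20,-42,4),(20,122,4),(-295,122,4)],(255,0,255))
    for s in(1,-1): line([(-235,24.5*s,12),(0,24.5*s,12),(0,34.5*s,12),(-235,34.5*s,12)],(255,255,0))
    line([(-290,62,23),(-20,62,23),(-20,104,67),(-290,104,67)],(255,255,255))
    line([(0,-34.5,26),(0,34.5,26)],(0,255,255),False)
E
python3 -c "
from h import *
delta((-230,37,270))"
```

```text
t 0.95 ee_h [-564.8  559.9  236.7] d_mm [-460.8 -416.1  -33.3] roll -0.2668 F [0.2 0.3 0.4] w 87.7
```

Request:
move_arm(deltas=[[0,-0.015,-0.013,-0.01,0],[0,-0.042,-0.038,-0.02,0],[0,-0.07,-0.063,-0.033,0],[0,-0.098,-0.088,-0.033,0],[0,-0.126,-0.113,-0.033,0]])

```text
t: 1.37
ee_pos: [332.9, 408.2, 270.6]
orientation: [0.685, 3.065, 0.003]
ft_force: [0.6, -0.4, 0.2]
width: 87.8
```

Request:
move_arm(deltas=[[0,-0.028,-0.025,0,0],[0,-0.056,-0.05,0,0],[0,-0.084,-0.075,0,0],[0,-0.112,-0.1,0,0],[0,-0.14,-0.125,0,0]])

```text
t: 1.78
ee_pos: [406.0, 234.8, 270.0]
orientation: [0.686, 3.065, 0.001]
ft_force: [0.4, 0.7, -0.2]
width: 87.9
```

Request:
move_arm(deltas=[[0,-0.028,-0.025,0,0],[0,-0.056,-0.05,0,0],[0,-0.084,-0.075,0,0],[0,-0.112,-0.1,0,0],[0,-0.14,-0.125,0,0]])

```text
t: 2.2
ee_pos: [479.4, 61.9, 270.0]
orientation: [0.687, 3.065, 0.0]
ft_force: [0.2, -0.0, 0.1]
width: 87.8
```

Request:
move_arm(deltas=[[23,-0.025,-0.023,0,-0.09],[23,-0.045,-0.043,0,-0.18],[23,-0.054,-0.051,0,-0.267],[23,-0.054,-0.051,0,-0.267],[23,-0.054,-0.051,0,-0.267]])

```text
t: 2.62
ee_pos: [505.9, -5.8, 269.6]
orientation: [-0.279, -3.129, -0.0]
ft_force: [-0.9, 0.2, 0.0]
width: 80.1
```

```bash
python3 - <<'E'
from h import *
delta((-230,37,270))
ob=get_obs(); im=get_image('wrist'); cv2.imwrite('pics/w1.png',im)
K,E=cam('wrist',ob); overlay(im,K,E); cv2.imwrite('pics/w1o.png',im)
im=get_image('top');K,E=cam('top'); overlay(im,K,E); cv2.imwrite('pics/t1o.png',cv2.resize(im[140:310,180:380],None,fx=3,fy=3))
E
```

```text
t 2.62 ee_h [-230.3   38.9  269.6] d_mm [-0.3 -1.9 -0.4] roll -0.0038 F [-0.9  0.2  0. ] w 80.1
```

View pics/w1o.png

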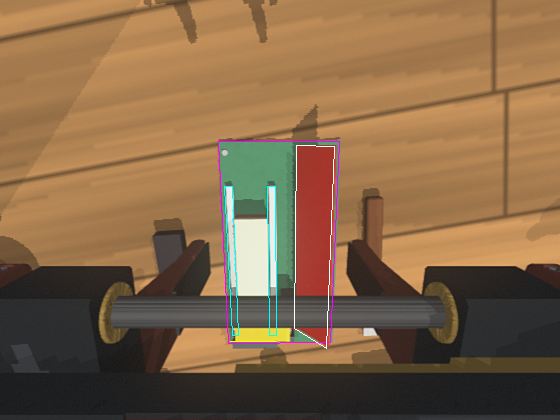

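View pics/t1o.png

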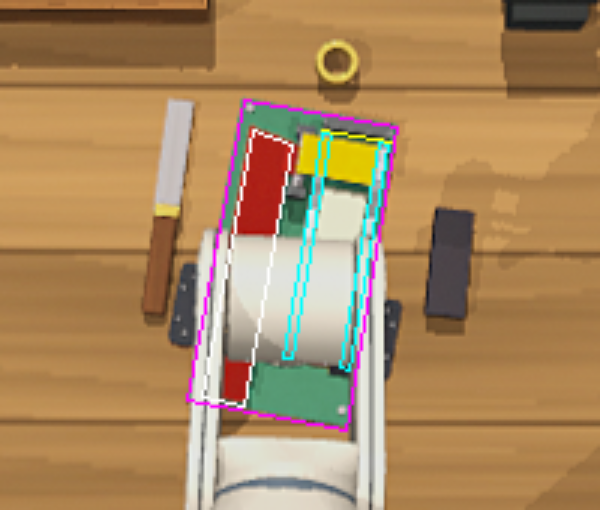

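The wrist overlay matches the plate, rails and lever to about 1 px. Now the stone's rear edge.

```bash
python3 - <<'E'
from h import *
im=cv2.imread('pics/w1.png'); K,E=cam('wrist')
def back(u,v,z):
    A=np.linalg.inv(E); r=A[:3,:3]@np.linalg.inv(K)@[u,v,1]; c=A[:3,3]; return W2H(c+r*(z-c[2])/r[2])
print([im[r,252].tolist() for r in range(208,224)])
L=im[240,:].astype(int); w=np.where(L[225:285].min(1)>200)[0]+225; print(w)
for uv,z in [((252,218.5),32),((252,214),4),((233.5,219),32),((268,219),32),((252,240),32)]: print(uv,z,back(*uv,z).round(1))
delta((-222,37,120))
E
```

```text
[[84, 109, 76], [85, 110, 78], [84, 109, 76], [86, 111, 78], [87, 112, 78], [86, 113, 80], [67, 85, 92], [60, 76, 96], [62, 77, 96], [72, 89, 101], [98, 116, 120], [165, 197, 197], [222, 244, 242], [217, 238, 237], [215, 236, 235], [214, 237, 235]]
[229 230 231 232 233 236 237 238 239 240 241 242 243 244 245 246 247 248
 249 250 251 252 253 254 255 256 257 258 259 260 261 262 263 264 265 266
 270 271 272 273 274 275 276]
(252, 218.5) 32 [-195.1    5.1   32. ]
(252, 214) 4 [-194.2    2.7    4. ]
(233.5, 219) 32 [-194.4  -19.7   32. ]
(268, 219) 32 [-194.4   26.6   32. ]
(252, 240) 32 [-164.7    4.4   32. ]
t 2.72 ee_h [-230.8   39.9  269.6] d_mm [ -8.9  -2.9 149.6] roll -0.0015 F [-0.5  0.3 -0.4] w 79.9
```

```bash
python3 -c "
import cv2;im=cv2.imread('pics/w1.png');cv2.imwrite('pics/w1z.png',cv2.resize(im[130:350,200:360],None,fx=3.5,fy=2.7,interpolation=cv2.INTER_NEAREST))"
```

```text
(no output)
```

View pics/w1z.png

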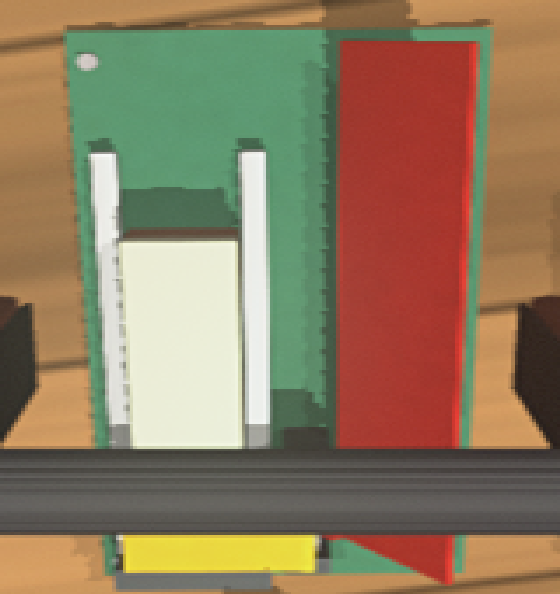

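The stone's rear is at holder x ≈ -194.5, 19 mm short of the foot, which is consistent. I'm descending behind the stone, with the tips stopping above the lever.

Request:
move_arm(deltas=[[23,-0.003,0,0.02,0],[23,-0.007,-0.001,0.055,0],[23,-0.011,-0.002,0.09,0],[23,-0.013,-0.002,0.125,0],[23,-0.013,-0.002,0.15,0]])

```text
t: 3.13
ee_pos: [517.5, -8.3, 117.4]
orientation: [-0.272, -3.128, -0.0]
ft_force: [-0.0, 0.5, -0.6]
width: 79.8
```

Request:
move_arm(deltas=[[23,0,0,0.01,0],[23,0,0,0.02,0],[23,0,0,0.025,0],[23,0,0,0.025,0]])

```text
t: 3.47
ee_pos: [518.6, -9.2, 94.7]
orientation: [0.272, 3.13, 0.0]
ft_force: [0.2, -0.0, -0.4]
width: 80.3
```

```bash
python3 - <<'E'
from h import *
delta((-218,38,29))
im=get_image('wrist'); cv2.imwrite('pics/w2.png',im)
im=get_image('side'); cv2.imwrite('pics/s2.png',cv2.resize(im[120:320,160:420],None,fx=3,fy=3))
E
```

```text
t 3.47 ee_h [-217.2   37.8   94.7] d_mm [ 0.8  0.2 65.7] roll 0.0005 F [ 0.2 -0.  -0.4] w 80.3
```

View pics/w2.png

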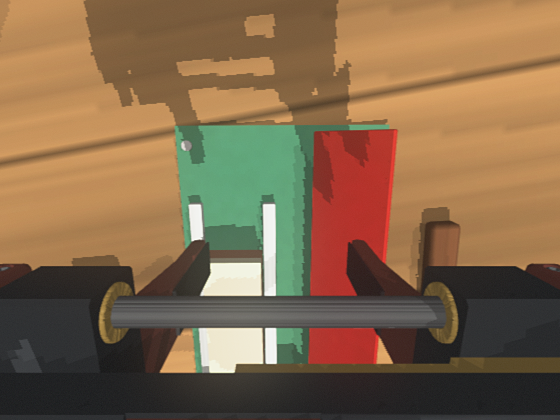

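View pics/s2.png

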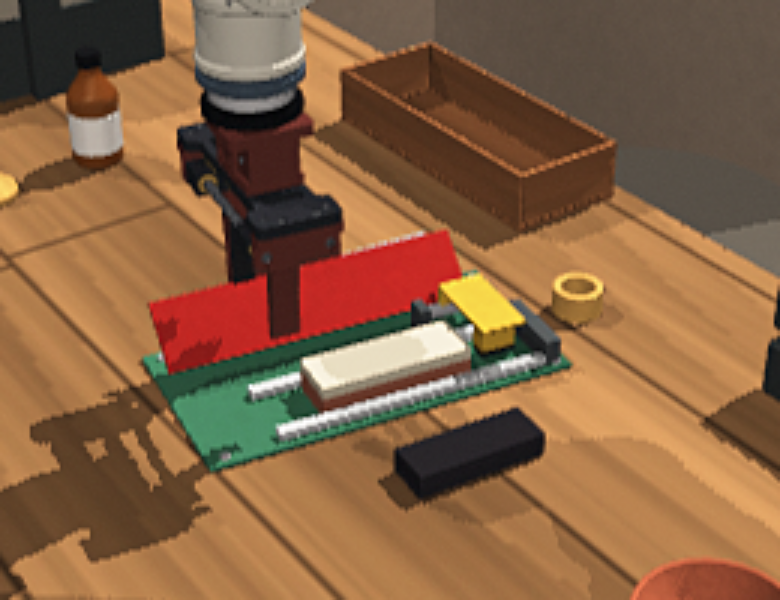

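Both fingers are behind the stone, one over the lane and one over the lever (side crop: near tip at (283,335), stone rear at ~(303,370)). Pressing down in steps.

Request:
move_arm(deltas=[[23,0,0,0.008,0],[23,0,0,0.016,0],[23,0,0,0.024,0],[23,0,0,0.032,0],[23,0,0,0.04,0]])

```text
t: 3.98
ee_pos: [518.5, -9.7, 53.9]
orientation: [0.273, 3.13, 0.0]
ft_force: [-0.0, -0.0, 4.0]
width: 80.2
```

Request:
move_arm(deltas=[[23,0,0,0.007,0],[23,0,0,0.013,0],[23,0,0,0.018,0],[23,0,0,0.022,0],[23,0,0,0.022,0]])

```text
t: 4.4
ee_pos: [518.8, -9.7, 32.0]
orientation: [0.273, 3.13, -0.0]
ft_force: [-1.0, -0.4, 8.2]
width: 80.1
```

```bash
python3 - <<'E'
from h import *
delta((-218,38,29))
im=get_image('side'); cv2.imwrite('pics/s3.png',cv2.resize(im[120:320,160:420],None,fx=3,fy=3))
im=get_image('wrist'); cv2.imwrite('pics/w3.png',im)
E
```

```text
t 4.4 ee_h [-217.    37.3   32. ] d_mm [1.  0.7 3. ] roll 0.0001 F [-1.  -0.4  8.2] w 80.1
```

View pics/s3.png

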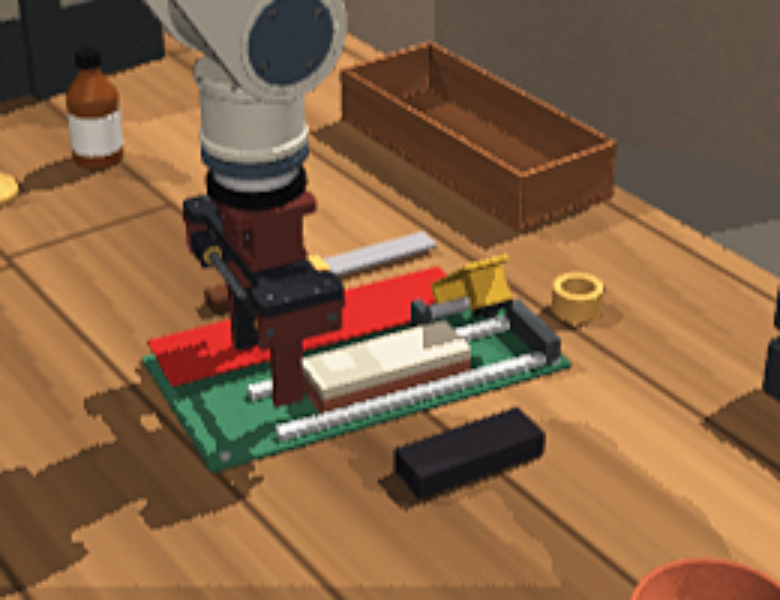

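View pics/w3.png

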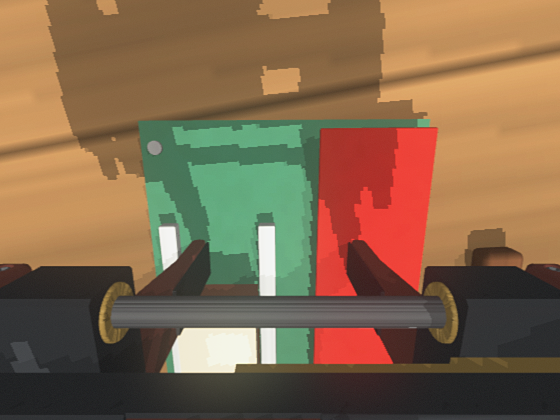

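The flap is clearly up and the lane finger stands right behind the stone. I'll press the last few mm to the stop.

Request:
move_arm(deltas=[[23,0,0,0.001,0],[23,0,0,0.002,0],[23,0,0,0.003,0],[23,0,0,0.003,0]])

```text
t: 4.83
ee_pos: [518.7, -10.1, 29.7]
orientation: [0.273, 3.129, -0.001]
ft_force: [-1.6, -3.1, 10.8]
width: 80.0
```

Request:
move_arm(deltas=[[23,-0.003,0,0,0],[23,-0.006,0,0,0],[23,-0.009,0,0,0],[23,-0.012,0,0,0],[23,-0.015,0,0,0]])

```text
t: 5.25
ee_pos: [528.4, -11.9, 28.8]
orientation: [-0.27, -3.12, 0.001]
ft_force: [-14.5, 1.7, 16.3]
width: 79.7
```

Request:
move_arm(deltas=[[23,-0.004,0,0,0],[23,-0.008,0,0,0],[23,-0.012,0,0,0],[23,-0.016,0,0,0],[23,-0.02,0,0,0]])

```text
t: 5.67
ee_pos: [543.8, -14.9, 28.6]
orientation: [-0.27, -3.111, 0.001]
ft_force: [-26.3, 4.2, 29.4]
width: 80.0
```

```bash
python3 - <<'E'
from h import *
delta((-140,38,29))
im=get_image('side'); cv2.imwrite('pics/s4.png',cv2.resize(im[120:320,160:420],None,fx=3,fy=3))
E
```

```text
t 5.67 ee_h [-191.4   36.5   28.6] d_mm [-51.4   1.4  -1.4] roll 0.0011 F [-26.3   4.2  29.4] w 80.0
```

View pics/s4.png

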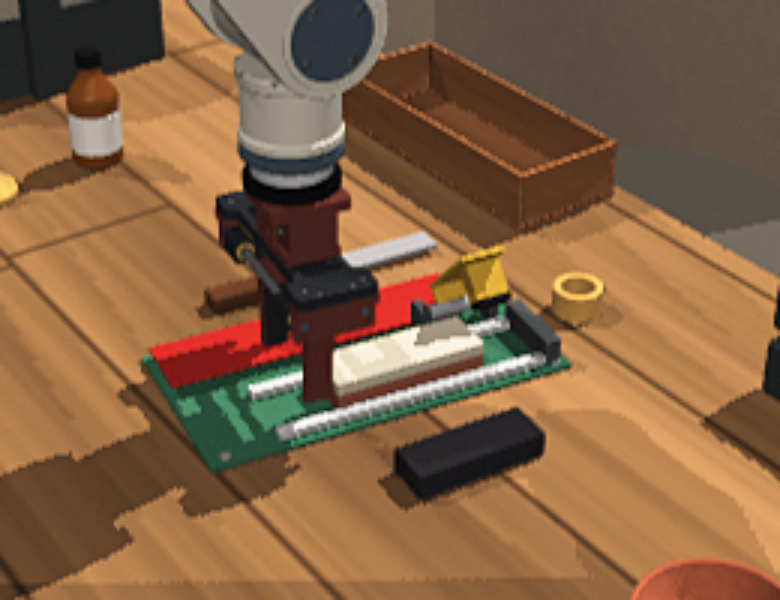

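The stone moves, but the downforce has risen to 29 N and the drag with it. I'm easing the press slightly, since about 8–10 N is enough to hold the flap.

Request:
move_arm(deltas=[[23,0,0,-0.001,0],[23,0,0,-0.0015,0],[23,0,0,-0.0015,0]])

```text
t: 5.97
ee_pos: [548.8, -15.3, 30.1]
orientation: [-0.271, -3.121, 0.0]
ft_force: [-9.7, 1.2, 10.9]
width: 80.2
```

Request:
move_arm(deltas=[[23,-0.003,0,0,0],[23,-0.006,0,0,0],[23,-0.009,0,0,0],[23,-0.012,0,0,0],[23,-0.015,0,0,0]])

```text
t: 6.38
ee_pos: [562.2, -17.9, 30.0]
orientation: [-0.271, -3.118, 0.0]
ft_force: [-13.9, 1.7, 15.3]
width: 79.8
```

```bash
python3 - <<'E'
from h import *
delta((-140,38,30))
im=get_image('side'); cv2.imwrite('pics/s5.png',cv2.resize(im[120:320,160:420],None,fx=3,fy=3))
E
```

```text
t 6.38 ee_h [-172.8   36.8   30. ] d_mm [-32.8   1.2  -0.4] roll 0.0003 F [-13.9   1.7  15.3] w 79.8
```

View pics/s5.png

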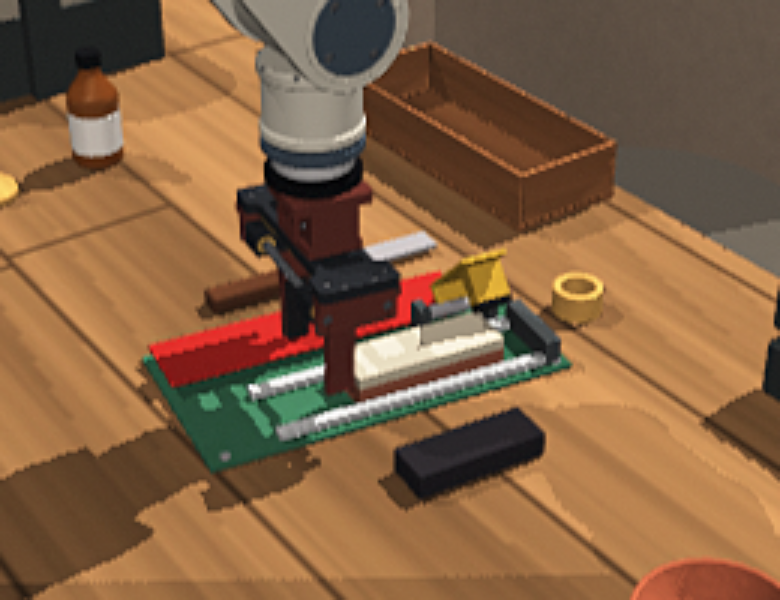

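Flap up, stone square and sliding under it. Continuing, with the press eased a touch more.

Request:
move_arm(deltas=[[23,-0.003,0,-0.0003,0],[23,-0.006,0,-0.0003,0],[23,-0.009,0,-0.0003,0],[23,-0.012,0,-0.0003,0],[23,-0.015,0,-0.0003,0]])

```text
t: 6.85
ee_pos: [578.5, -20.6, 30.2]
orientation: [-0.271, -3.121, 0.0]
ft_force: [-10.0, 1.2, 8.8]
width: 79.7
```

Request:
move_arm(deltas=[[23,-0.002,0,0,0],[23,-0.004,0,0,0],[23,-0.006,0,0,0],[23,-0.008,0,0,0],[23,-0.01,0,0,0]])

```text
t: 7.27
ee_pos: [588.1, -22.3, 30.2]
orientation: [-0.271, -3.121, 0.0]
ft_force: [-10.8, 0.6, 10.5]
width: 80.1
```

```bash
python3 - <<'E'
from h import *
delta((-140,38,30))
im=get_image('side'); cv2.imwrite('pics/s6.png',cv2.resize(im[120:320,160:420],None,fx=3,fy=3))
E
```

```text
t 7.27 ee_h [-146.5   36.9   30.2] d_mm [-6.5  1.1  0.1] roll 0.0005 F [-10.8   0.6  10.5] w 80.1
```

View pics/s6.png

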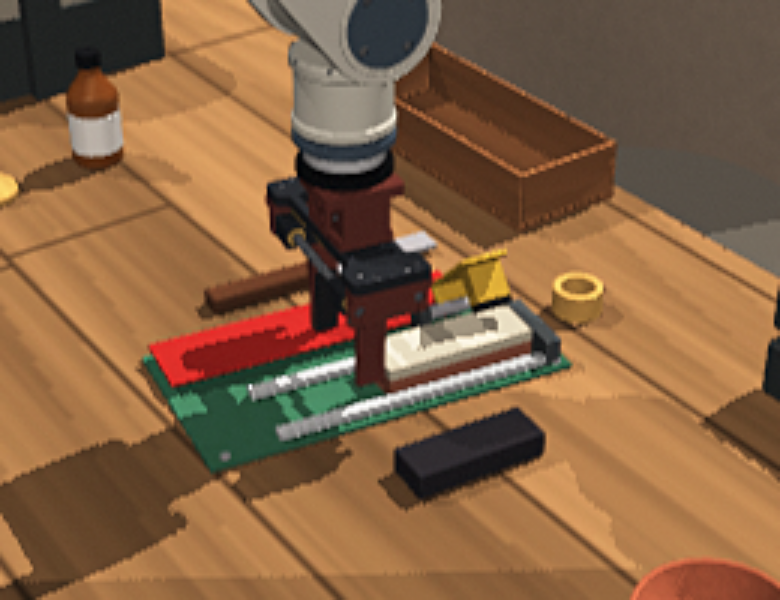

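Close. I'll advance in small steps until the force rises on contact with the stop.

Request:
move_arm(deltas=[[23,-0.001,0,0,0],[23,-0.002,0,0,0],[23,-0.003,0,0,0],[23,-0.004,0,0,0]])

```text
t: 7.65
ee_pos: [591.8, -23.0, 30.2]
orientation: [-0.271, -3.12, 0.0]
ft_force: [-12.6, 0.7, 11.1]
width: 80.1
```

Request:
move_arm(deltas=[[23,-0.001,0,0,0],[23,-0.002,0,0,0],[23,-0.002,0,0,0]])

```text
t: 7.9
ee_pos: [593.7, -23.3, 30.2]
orientation: [-0.272, -3.12, 0.0]
ft_force: [-11.8, 1.3, 11.1]
width: 80.0
```

Request:
move_arm(deltas=[[23,-0.001,0,0,0],[23,-0.002,0,0,0],[23,-0.002,0,0,0]])

```text
t: 8.15
ee_pos: [593.8, -23.3, 30.2]
orientation: [-0.272, -3.116, -0.0]
ft_force: [-17.9, 2.9, 17.0]
width: 80.2
```

Request:
move_arm(deltas=[[23,-0.001,0,0,0],[23,-0.002,0,0,0],[23,-0.002,0,0,0]])

```text
t: 8.4
ee_pos: [593.9, -23.3, 30.2]
orientation: [-0.273, -3.112, -0.0]
ft_force: [-22.4, 5.3, 22.8]
width: 80.1
```

```bash
python3 - <<'E'
from h import *
delta((-140,38,30))
im=get_image('side'); cv2.imwrite('pics/s7.png',cv2.resize(im[180:270,260:370],None,fx=7,fy=6.5,interpolation=cv2.INTER_CUBIC))
E
```

```text
t 8.4 ee_h [-140.6   36.9   30.2] d_mm [-0.6  1.1  0.2] roll -0.0011 F [-22.4   5.3  22.8] w 80.1
```

View pics/s7.png

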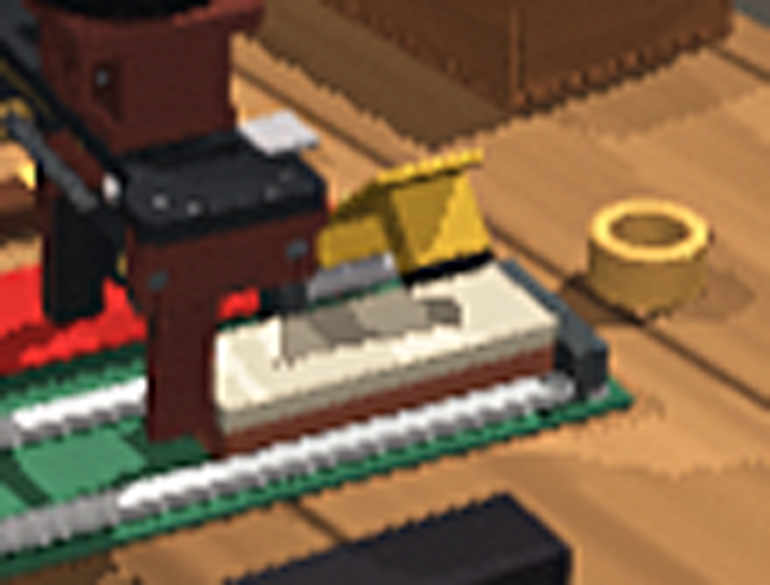

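The stone is home: the TCP stopped at x_h = -140.6 as predicted, the force rises, and the picture shows no gap at the dark stop. Backing the finger off the stone with the lever still held.

Request:
move_arm(deltas=[[23,0.002,0,0.0003,0],[23,0.005,0,0.0008,0],[23,0.009,0,0.0008,0],[23,0.013,0,0.0008,0],[23,0.016,0,0.0008,0]])

```text
t: 8.87
ee_pos: [590.6, -22.0, 32.1]
orientation: [0.274, 3.121, 0.001]
ft_force: [7.3, -1.7, 8.7]
width: 79.8
```

```bash
python3 - <<'E'
from h import *
delta((-140,38,30))
im=get_image('side'); cv2.imwrite('pics/s8.png',cv2.resize(im[180:270,260:370],None,fx=7,fy=6.5,interpolation=cv2.INTER_CUBIC))
E
```

```text
t 8.87 ee_h [-144.1   37.6   32.1] d_mm [-4.1  0.4  2.1] roll -0.001 F [ 7.3 -1.7  8.7] w 79.8
```

View pics/s8.png

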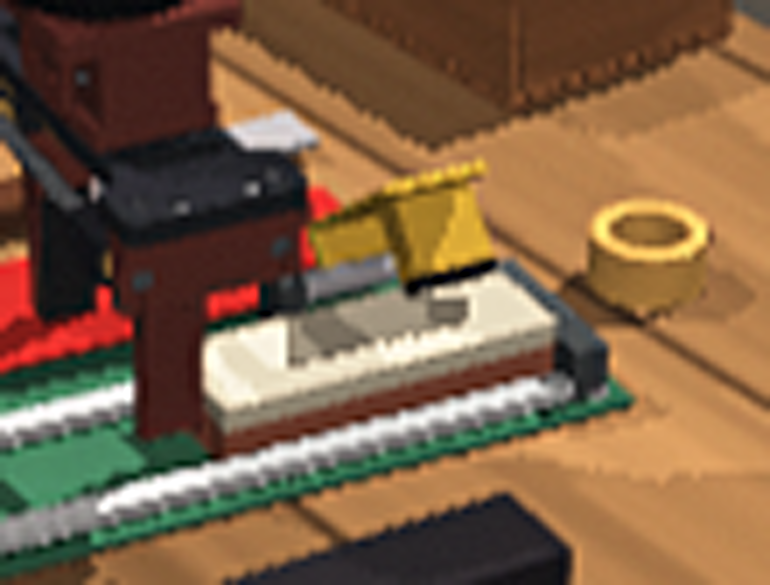

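Request:
move_arm(deltas=[[23,0.002,0,0.0007,0],[23,0.004,0,0.001,0],[23,0.006,0,0.001,0],[23,0.006,0,0.001,0]])

```text
t: 9.25
ee_pos: [584.8, -20.9, 31.1]
orientation: [0.274, 3.121, 0.001]
ft_force: [6.7, -1.3, 9.5]
width: 79.8
```

About 9 mm clear of the stone. Checking it's still home, then releasing slowly straight up.

```bash
python3 - <<'E'
from h import *
delta((-140,38,30))
im=get_image('side'); cv2.imwrite('pics/s9.png',cv2.resize(im[180:270,260:370],None,fx=7,fy=6.5,interpolation=cv2.INTER_CUBIC))
for n in ['stone_front','stone']: print(n,[(round(d['conf'],2),W2H(d['location']).round(1)) for d in place_of('side',n)[:1]])
E
```

```text
t 9.25 ee_h [-150.    37.7   31.1] d_mm [-10.    0.4   1.2] roll -0.001 F [ 6.7 -1.3  9.5] w 79.8
stone_front [(0.79, array([-0.9,  4.9, 21.8]))]
stone [(0.98, array([-64.3,   4.9,   4.6]))]
```

View pics/s9.png

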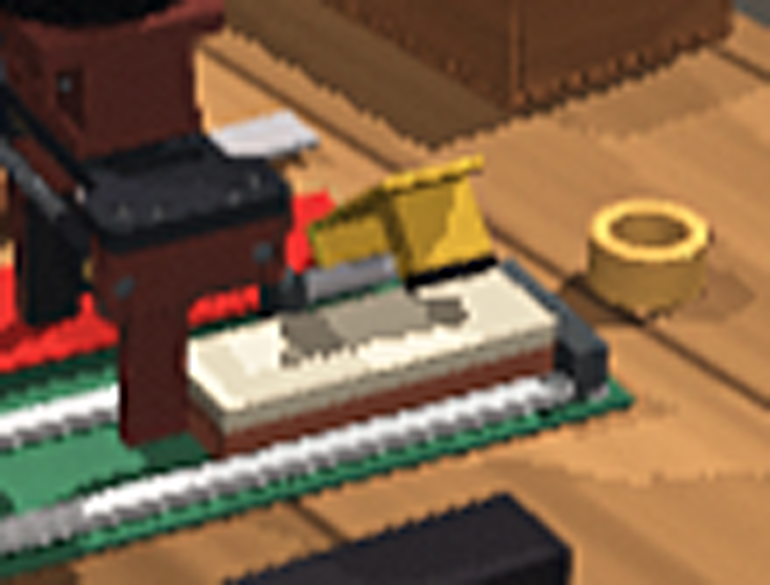

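The stone is home (front at x ≈ 0) and the flap is still up. Releasing gently.

Request:
move_arm(deltas=[[23,0,0,-0.002,0],[23,0,0,-0.004,0],[23,0,0,-0.006,0],[23,0,0,-0.008,0],[23,0,0,-0.01,0]])

```text
t: 9.82
ee_pos: [580.4, -20.6, 39.3]
orientation: [-0.272, -3.129, 0.0]
ft_force: [-0.0, -0.1, -0.2]
width: 79.5
```

Request:
move_arm(deltas=[[23,0,0,-0.003,0],[23,0,0,-0.006,0],[23,0,0,-0.01,0],[23,0,0,-0.016,0],[23,0,0,-0.024,0]])

```text
t: 10.23
ee_pos: [580.0, -20.5, 63.8]
orientation: [-0.273, -3.129, 0.0]
ft_force: [-0.6, -0.6, -0.1]
width: 79.7
```

Request:
move_arm(deltas=[[23,0,0,-0.02,0],[23,0,0,-0.045,0],[23,0,0,-0.075,0],[23,0,0,-0.105,0],[23,0,0,-0.13,0]])

```text
t: 10.65
ee_pos: [580.8, -20.6, 196.4]
orientation: [0.272, 3.128, 0.0]
ft_force: [0.2, -0.4, -0.5]
width: 80.1
```

Request:
move_arm(deltas=[[23,0.015,0,-0.01,0],[23,0.035,0,-0.02,0],[23,0.045,0,-0.02,0],[23,0.045,0,-0.02,0]])

```text
t: 10.98
ee_pos: [534.4, -12.5, 214.3]
orientation: [-0.272, -3.13, -0.0]
ft_force: [0.5, -0.1, -0.5]
width: 80.0
```

```bash
python3 - <<'E'
from h import *
delta((-140,38,30))
im=get_image('side'); cv2.imwrite('pics/s10.png',cv2.resize(im[120:320,160:420],None,fx=3,fy=3))
im=get_image('top'); cv2.imwrite('pics/t10.png',im)
for n in ['stone_front','stone','flap_foot']: print(n,[(round(d['conf'],2),W2H(d['location']).round(1)) for d in place_of('side',n)[:1]])
E
```

```text
t 10.98 ee_h [-201.    37.2  214.3] d_mm [-61.1   0.7 184.3] roll 0.0005 F [ 0.5 -0.1 -0.5] w 80.0
stone_front [(0.77, array([-0.4,  2.8, 24.5]))]
stone [(0.85, array([-69.6,   6.5,   3.7]))]
flap_foot [(0.85, array([-28.4,  -1.4,  36.1]))]
```

View pics/s10.png

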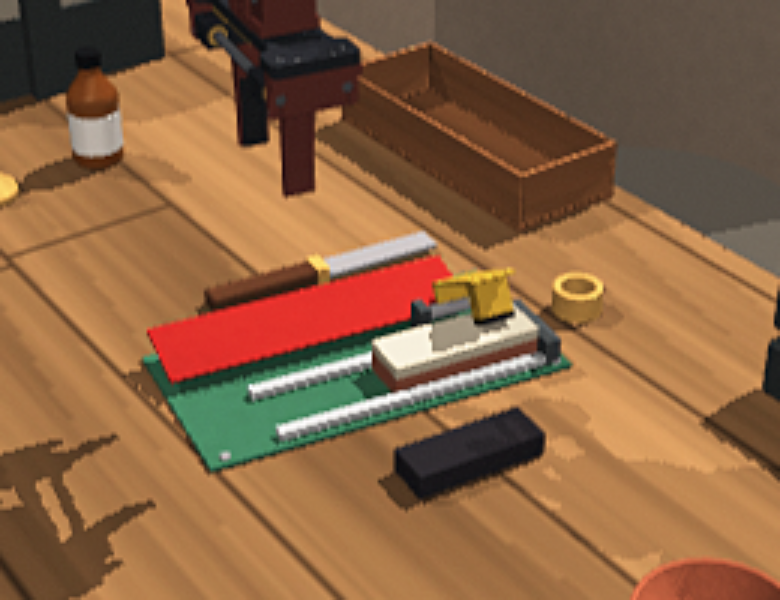

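View pics/t10.png

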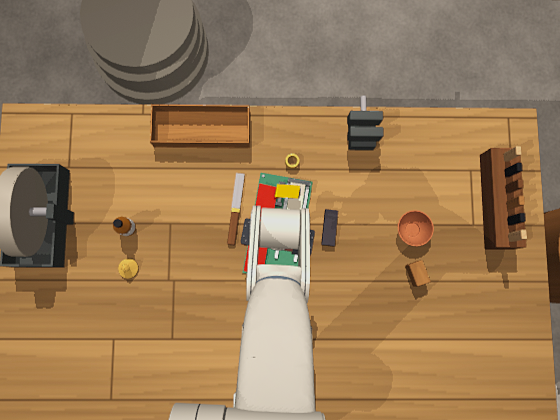

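The flap foot rests on the stone's top, the stone is against the stop, the bystanders haven't moved and the arm is clear.

```bash
python3 -c "
from workcell import *
print(close_job())"
```

```text
the job is handed in; nothing more can be done
None
```

The whetstone is home against the end stop, with the flap let down on top of it. I handed the job in at about 11 s of the 40 s allowed.

**What I did:** One fingertip pressed the red lever to its stop and held it, while the other pushed the stone about 64 mm along the lane. I backed that finger about 9 mm off the stone with the lever still down, then let the lever up slowly and raised the arm clear.

**Checks that agreed:**
- **Stone home:** the tool stopped within 1 mm of where I predicted and the force rose. The last side picture shows no visible gap at the stop, and the network puts the stone's front at x ≈ -0.4 mm.
- **Flap:** it was up in every side picture I took while pushing. Afterwards its foot lay on the stone (located at z ≈ 36 mm; the stone's top is at 32).
- **Surroundings:** the other things on the bench look unmoved, and the force on the tool reads about zero.

**Checks that were off:**
- **Force:** midway through the push the downward force rose to about 29 N and the drag to about 26 N. I eased the press and both dropped to about 10 N. They rose again to about 23 N when the stone met the stop.
- **Position estimates:** the network's readings of the stone put it 3 to 6 mm to the lever side, and its last reading of the stone's middle was about 5 mm short of home. The wrist and side pictures show the stone lying between the rails. I took these as estimation error, because the contact stop and the pictures agree with each other.

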